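# Set the square on the clamped plaster base

## Robot

A 6-joint arm with a two-finger parallel gripper is mounted at the origin on the work surface. World frame = base frame: x ahead of the robot, y to its left, z up, the work surface at z = 0. Lengths are in m, angles in degrees, forces in N, time in s.
With the tool pointing down it reaches from about 0.325 to 0.85 m from the base axis. Payload 15.5 kg.
Tool frame: the origin (TCP) lies midway between the tips of the shut fingers; the grasp point (between the pads) lies 19 mm behind it; z points along the fingers, y is the line along which they close (so a half turn about z gives the same grasp; the last joint's range is limited). The gripper opens to 91 mm and grips with 3 to 60 N. Pads are 32 mm wide; open, the fingers measure 118 mm over their backs; the gripper's body (76 mm by 178 mm) begins 60 mm behind the grasp point.
Start: joints at [-77.607, 28.281, 77.091, -0, 74.628, -5.472], TCP at [0.192, -0.595, 0.186] pointing down, gripper open.
Joint ranges: [-166.48, 166.48], [-47.26, 123.95], [12.59, 153.08], [-70.14, 250.14], [6.76, 159.57], [-176.63, 176.63]. Speed limits (degrees/s): [108.29, 108.29, 147.25, 172.46, 172.46, 172.46].

## Interface

Orientations are given as a 3x3 rotation matrix whose columns are the frame's x, y, z axes.
In Python, from bench import ctrl gives the robot as it stands. The module is installed in compiled form; this text tells all that it offers. Calls block until the motion is done:
- ctrl.goto(position, orientation): joint-space move of the TCP to a pose.
- ctrl.move_l(position, vel=0.15, ori=None, contact_N=None): straight line of the TCP; ori=None keeps the orientation; vel is the mean speed in m/s. With contact_N (N) it stops when the force on the tool has changed by that much, and returns True; else False.
- ctrl.movej(angles): joint-space move.
- ctrl.command_gripper(opening): opening from 0.0 (shut) to 1.0 (fully open); the grip force is fixed at half the most; returns when the fingers have stopped.
- ctrl.sleep(seconds).
- ctrl.ik(position, orientation): joint angles nearest the present ones, or None.
- ctrl.read_camera(name): name is "scene" or "side" or "wrist"; returns the picture (420x560x3 uint8, blue, green, red); there is no depth.
- ctrl.camera_params(name): a dict with "fx", "fy", "cx", "cy" (pixels), "pose" (4x4, takes a point from camera to world coordinates); the wrist camera has in their place "T_tool_cam" (4x4, takes a point from camera to tool coordinates, whose origin is the TCP and whose axes are the flange's). Camera axes: x right, y up, looking along -z (the intrinsics and any distortion apply to the point x, -y, -z); pixel columns grow to the right and rows downward; lengths in m; the calibration is good to about 2 mm. The wrist camera is an equidistant fisheye: a pixel r from the principal point sees the ray r / f radians off the axis. A picture is of the moment at which its call begins: read the wrist's pose just before it. camera_params takes no time and is no camera call.
A pose or a line that the arm cannot do raises ctrl.MotionError and nothing moves.
- ctrl.sign_off(): hands the job in; it is judged then, once.
Readings, each from a call of its own:
- ctrl.current_t(): time.
- ctrl.current_q(): joint angles.
- ctrl.current_dq(): joint speeds.
- ctrl.current_effort(): joint torques, N m.
- ctrl.current_tool_pos(): TCP position.
- ctrl.current_eef_rot(): TCP orientation.
- ctrl.current_contact_force(): force on the tool from outside, world axes, zero at the start.
- ctrl.current_wrist_torque(): the same for the moment, N m.
- ctrl.current_grip_width(): opening from 0.0 (shut) to 1.0 (fully open).
- ctrl.current_grasp_force(): force on a finger pad.
Only numpy, scipy, OpenCV 4.12 (cv2) and the standard library are available. Lean on these libraries where they do the work, as an engineer would, in place of code of your own. Each camera call takes 0.05 s, during which the arm holds its last target. There are 200 camera calls.

## Task

Set the square ready for marking out the clamped plaster base: pass its blade under the clamp bar, stand its stock flat on the bench and flush along the edge of the base that faces the robot, and have the side of the blade touching the upright steel pin. Let go and leave it there, and do not disturb the other things on the bench.

Things in the scene. Friction and masses are not known exactly. Their poses are not given: they have to be found in the camera images.
- plaster_base: White plaster slab (sizes in mm throughout), 100 deep (x) by 120 wide (y) by 22 high, fixed to the bench with its clamp. Origin: middle of the front edge (the edge facing the robot), at bench height; x points into the slab, away from the robot, y along the front edge to the left, z up. The front face is the plane x = 0.
- clamp_bar (a point): Middle of the underside of the aluminium bar over the slab, at x = 80, 40 high (18 above the slab). Axes as plaster_base. Bar 14 deep, 12 thick, 164 long along y; posts at y = -74 and +74. Clamp screws with 16 wide feet stand on the slab under it at y = -52 and +52, knobs 26 across above, to 74 high. The blade fits through only between the pin and the screw at y = -52.
- pin (a point): Upright steel pin, 8 in diameter, fixed on the slab at x = 45, y = +20 of plaster_base; this point is on its axis where it leaves the slab, 22 above the bench; its top is 40 above the bench. Axes as plaster_base.
- square: Loose try square, about 0.45 kg, standing on its steel stock: 22 thick (x), 110 long (y), 25 high. Origin: under the middle of the stock, on the bench. Aluminium blade 30 wide (y = -15 to +15), 25 to 29 above the bench, reaching along +x to x = 126, 115 beyond the stock's face (x = +11). With the stock on the bench the blade clears the slab by 3.
- grip_rib (a point): Top centre of the black grip rib that stands upright on the stock, over the square's origin: 16 thick (x), 60 long (y), from 29 to 64 above the square's underside. Axes as square.
- stock_left (a point): Left end (y = +55) of the stock's flat face that goes against the slab, 12.5 above the square's underside. Axes as square.
- stock_right (a point): Right end (y = -55) of the same face, 12.5 above the square's underside.
- blade_point (a point): Point on the blade's centre line, on its underside, 45 beyond the stock's face; level with the pin when the stock is flush. The blade's sides are 15 to either side, so its distance from the pin axis along y is 19 when touching.
- jar: Bystander: white plastic jar with grey lid, 68 across, 85 high, upright; origin at its underside. It stands on the other side of the slab from the square.
- cast: Bystander: small plaster cast of a jaw, 55 by 66 by 33 high; origin at the centre of its underside.
- bowl: Bystander: black rubber mixing bowl, 110 across, 60 high; origin at its underside.
Things that resemble listed ones, but are neither listed nor needed, are in the scene too. What is shaped like the square but yellow is not meant. Leave any red look-alike of the plaster_base alone.

How it is judged:
By the outcome, as a careful person would: the job done as asked, in the order asked, and still so for the second after the job is handed in, with the robot touching nothing.
It also fails if it takes over 50 s, if anything falls off the work surface, if the arm or the gripper's body presses on something with over 40 N, if the wrist force passes 120 N, or if a joint passes its speed limit or range.

## Working session

There is one attempt and no reset: what is moved stays moved. The work goes in short steps, each a Python script; the robot and the scene stay as the last script left them, time stands still between calls to the robot, and variables do not carry over. Pictures are saved under pics/ and viewed, at most 12 in all, crops included, and the job is handed in when it is done.

```bash
mkdir -p pics
python3 - <<'E'
from bench import ctrl
import cv2,numpy as np
for n in ["scene","side","wrist"]:
    cv2.imwrite(f"pics/{n}0.png",ctrl.read_camera(n)); p=ctrl.camera_params(n); print(n,{k:np.round(v,4).tolist() if not isinstance(v,str) else v for k,v in p.items()})
print(ctrl.current_t())
a=[cv2.imread(f"pics/{n}0.png") for n in ["scene","side"]]
E
```

```text
scene {'fx': 432.3164, 'fy': 432.3164, 'cx': 277.4658, 'cy': 208.9339, 'pose': [[0.6577, -0.431, 0.6178, 1.3197], [0.7529, 0.3503, -0.5571, -0.6794], [0.0237, 0.8316, 0.5549, 0.7823], [0.0, 0.0, 0.0, 1.0]]}
side {'fx': 494.9567, 'fy': 494.9567, 'cx': 282.507, 'cy': 211.3609, 'pose': [[-0.7012, 0.5314, -0.4753, -0.1008], [-0.7129, -0.5252, 0.4647, 0.6065], [-0.0027, 0.6647, 0.7471, 1.0071], [0.0, 0.0, 0.0, 1.0]]}
wrist {'fx': 325.1923, 'fy': 325.1923, 'cx': 273.2489, 'cy': 206.5647, 'T_tool_cam': [[-0.0014, 0.9726, 0.2323, 0.0647], [1.0, 0.0016, -0.0004, -0.0002], [-0.0008, 0.2323, -0.9726, -0.1987], [0.0, 0.0, 0.0, 1.0]]}
0.15
```

View pics/scene0.png

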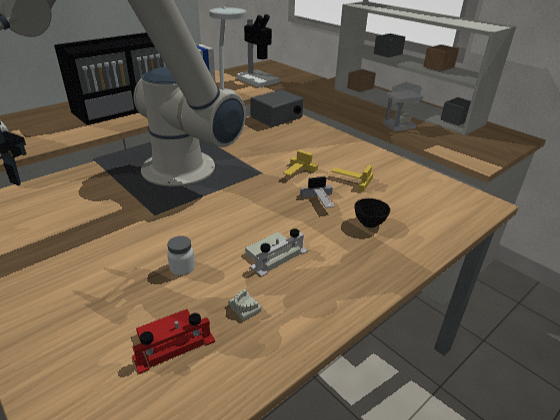

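View pics/side0.png

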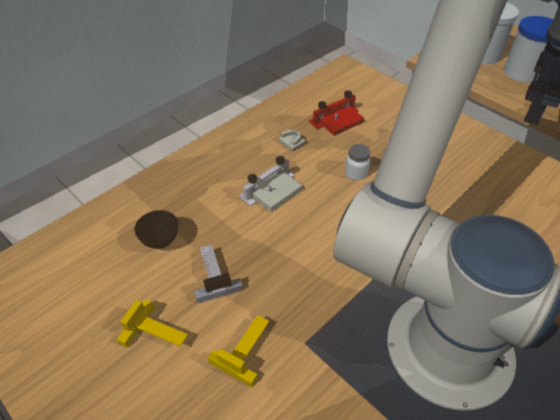

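The scene view shows these candidates:
- **Square:** steel with a black rib at scene (318,190), side (218,280). The yellow look-alikes are at scene (300,163) and (353,177), side (150,322) and (242,350); I reject them by colour.
- **Base:** white slab at scene (275,250), side (275,190). The red look-alike is at scene (172,335); I reject it.

Next I take rough positions and look closer with the wrist camera.

```bash
cat > h.py <<'E'
from bench import ctrl
import cv2,numpy as np
def fixed_ray(n,u,v):
    p=ctrl.camera_params(n);d=np.array([(u-p['cx'])/p['fx'],-(v-p['cy'])/p['fy'],-1.])
    P=np.array(p['pose']);return P[:3,3],P[:3,:3]@d
def wrist_ray(u,v,pos,R):
    p=ctrl.camera_params('wrist');x,y=(u-p['cx'])/p['fx'],(v-p['cy'])/p['fy'];t=np.hypot(x,y)
    s=np.sin(t)/max(t,1e-9);d=np.array([x*s,-y*s,-np.cos(t)]);T=np.array(p['T_tool_cam'])
    return pos+R@T[:3,3],R@T[:3,:3]@d
def plane(o,d,z): return o+d*(z-o[2])/d[2]
def wrist_px(P,pos,R):
    p=ctrl.camera_params('wrist');T=np.array(p['T_tool_cam']);c=T[:3,:3].T@(R.T@(np.array(P)-pos)-T[:3,3])
    x,y,z=c[0],-c[1],-c[2];r=np.hypot(x,y);t=np.arctan2(r,z);return p['cx']+p['fx']*t*x/r,p['cy']+p['fy']*t*y/r
def down(deg):  # tool z down, tool x axis at world angle deg
    c,s=np.cos(np.radians(deg)),np.sin(np.radians(deg));return np.array([[c,s,0],[s,-c,0],[0,0,-1.]])
def snap(name):
    pos=np.array(ctrl.current_tool_pos());R=np.array(ctrl.current_eef_rot());im=ctrl.read_camera('wrist')
    cv2.imwrite(f'pics/{name}.png',im);np.savez(f'pics/{name}.npz',pos=pos,R=R);return im,pos,R
E
python3 - <<'E'
from h import *
print(np.round(ctrl.current_eef_rot(),3).tolist())
for nm,n,u,v,z in [("slab","side",276,190,.022),("slab","scene",272,248,.022),("rib","side",217,279,.05),("rib","scene",317,183,.06),("bladeend","side",208,248,.027),("stockL","side",197,297,.02),("stockR","side",242,287,.02),("jar","side",358,165,.04),("bowl","side",157,225,.06),("cast","side",292,140,.03),
 ("slabcorner","side",275,208,.022),("slabcorner2","side",302,188,.022)]:
    print(nm,n,plane(*fixed_ray(n,u,v),z).round(3))
E
```

```text
[[0.952, 0.307, -0.0], [0.307, -0.952, 0.001], [0.0, -0.001, -1.0]]
slab side [ 0.595 -0.049  0.022]
slab scene [ 0.612 -0.057  0.022]
rib side [0.465 0.265 0.05 ]
rib scene [0.482 0.25  0.06 ]
bladeend side [0.566 0.214 0.027]
stockL side [0.477 0.319 0.02 ]
stockR side [0.424 0.227 0.02 ]
jar side [ 0.489 -0.272  0.04 ]
bowl side [0.69  0.273 0.06 ]
cast side [ 0.707 -0.225  0.03 ]
slabcorner side [ 0.548 -0.     0.022]
slabcorner2 side [ 0.55  -0.106  0.022]
```

Run:
```python
from h import *
ctrl.goto([.53,-.055,.20],down(0)); snap('w_slab'); print(ctrl.current_t())
ctrl.goto([.42,.26,.20],down(-28)); snap('w_sq'); print(ctrl.current_t(),np.round(ctrl.current_q(),1))
```

```text
2.475
3.7833 [ 24.7  16.9  94.   -0.   69.1 142.8]
```

View pics/w_slab.png

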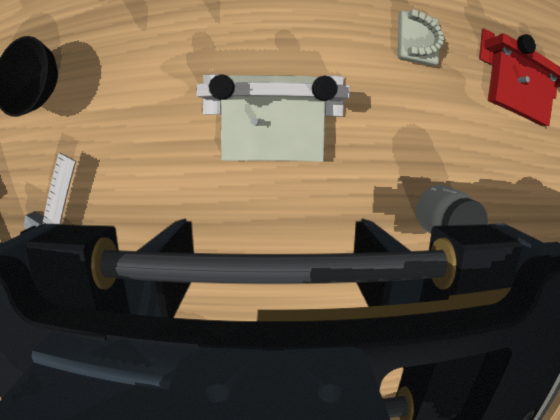

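View pics/w_sq.png

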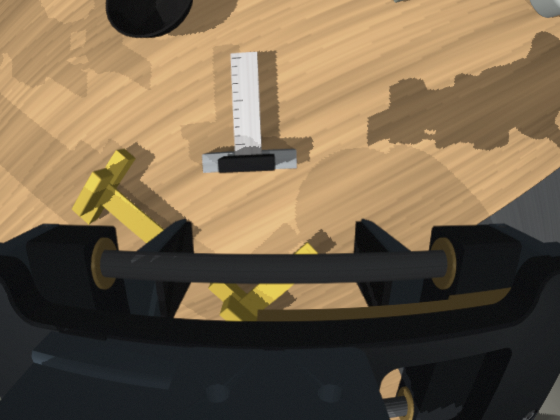

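The slab view shows the white slab's top front edge from (221,160) to (325,160), with the bar and knobs (221,87) and (324,88) behind it and the pin near (258,118). The second view confirms the square: grey stock (202..297, 150..172), black rib (219..274, 155..171) and a white blade with its tip at (244,52). The yellow ones are off to the left. The bowl is near (150,10).

Run:
```python
from h import *
def load(n): 
    d=np.load(f'pics/{n}.npz');return cv2.imread(f'pics/{n}.png'),d['pos'],d['R']
def W(pts,z,pos,R): return np.array([plane(*wrist_ray(u,v,pos,R),z)[:2] for u,v in pts])
def fit(P,ax): # fit robust line; ax=1: y as fn... 
    vx,vy,x,y=cv2.fitLine(P.astype(np.float32),cv2.DIST_HUBER,0,1e-4,1e-4).ravel();s=np.sign([vx,vy][ax]);return np.array([vx,vy])*s,np.array([x,y])
im,pos,R=load('w_slab');hsv=cv2.cvtColor(im,cv2.COLOR_BGR2HSV)
print('slab hsv',hsv[140,270],'wood',hsv[175,270],hsv[140,200], 'pin',hsv[122,262],hsv[112,252])
m=((hsv[...,1]<60)&(hsv[...,2]>100)).astype(np.uint8)
def last(col,m,r0,r1):
    r=np.nonzero(m[r0:r1,col])[0];return r0+r.max()+.5 if len(r) else None
fr=[(c,last(c,m,130,185)) for c in range(226,321)]
F=W(fr,.022,pos,R);u,p=fit(F,1);print('front dir',u,p,'rows',fr[0],fr[-1],'resid',np.abs((F-p)@np.array([-u[1],u[0]])).max())
L=[];Rr=[]
for r in range(120,155):
    c=np.nonzero(m[r,205:340])[0]+205;L.append((c.min()-.5,r));Rr.append((c.max()+.5,r))
for s in (L,Rr):
    P=W(s,.022,pos,R);d,q=fit(P,0);n=np.array([-u[1],u[0]])
    # intersect with front
    t=np.linalg.solve(np.c_[u,-d],q-p);print('side dir',d,np.degrees(np.arctan2(d[1],d[0])),'corner',p+u*t[0], s[0],s[-1])
im,pos,R=load('w_sq');hsv=cv2.cvtColor(im,cv2.COLOR_BGR2HSV)
print('blade',hsv[100,248],'stock',hsv[162,208],hsv[162,290],'rib',hsv[163,245],hsv[155,245],'wood',hsv[100,300])
m=((hsv[...,1]<60)&(hsv[...,2]>120)).astype(np.uint8)
L=[];Rr=[]
for r in range(60,140):
    c=np.nonzero(m[r,222:270])[0]+222;L.append((c.min()-.5,r));Rr.append((c.max()+.5,r))
for s in (L,Rr):
    P=W(s,.029,pos,R);d,q=fit(P,0);print('blade side',d,np.degrees(np.arctan2(d[1],d[0])),q,s[0],s[-1])
print('tip rows',[(c,np.nonzero(m[30:100,c])[0].min()+30-.5) for c in (236,244,252)],W([(244,np.nonzero(m[30:100,244])[0].min()+29.5)],.029,pos,R))
k=(hsv[...,2]<45).astype(np.uint8);n,lab,st,ce=cv2.connectedComponentsWithStats(k[140:185,200:300]);print(st,ce)
```

```text
slab hsv [ 38  27 188] wood [ 16 106 199] [ 16 108 181] pin [ 38  25 112] [ 38  27 169]
front dir [0.00571875 0.99998367] [ 0.55980873 -0.06602309] rows (226, np.float64(160.5)) (320, np.float64(161.5)) resid 0.0008218907465750899
side dir [ 0.999861   -0.01667166] -0.95525986 corner [0.5602193  0.00576961] (np.float64(220.5), 120) (np.float64(220.5), 154)
side dir [ 0.9995407 -0.0303057] -1.7366544 corner [ 0.55953515 -0.11386113] (np.float64(324.5), 120) (np.float64(323.5), 154)
blade [ 10   4 218] stock [ 99  10 181] [103  10 175] rib [90  9 30] [15 15 34] wood [ 16 107 196]
blade side [ 0.90027875 -0.43531388] -25.805265 [0.53840613 0.24993095] (np.float64(230.5), 60) (np.float64(233.5), 139)
blade side [ 0.9015385  -0.43269888] -25.63896 [0.51382446 0.2273827 ] (np.float64(257.5), 60) (np.float64(260.5), 139)
tip rows [(236, np.float64(52.5)), (244, np.float64(51.5)), (252, np.float64(51.5))] [[0.57444417 0.21473962]]
[[   0    0  100   45 3649]
 [  19   14   56   18  851]] [[50.20334338 21.8574952 ]
 [46.48413631 22.61104583]]
```

Run:
```python
import cv2,numpy as np
a=cv2.imread('pics/w_slab.png')[70:170,190:355];b=cv2.imread('pics/w_sq.png')[40:180,190:310]
a=cv2.resize(a,None,fx=2.4,fy=2.4);b=cv2.resize(b,None,fx=3,fy=3)
o=np.zeros((420,a.shape[1]+b.shape[1],3),np.uint8);o[:a.shape[0],:a.shape[1]]=a;o[:b.shape[0],a.shape[1]:]=b
cv2.imwrite('pics/crop.png',o)
```

```text
(no output)
```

View pics/crop.png

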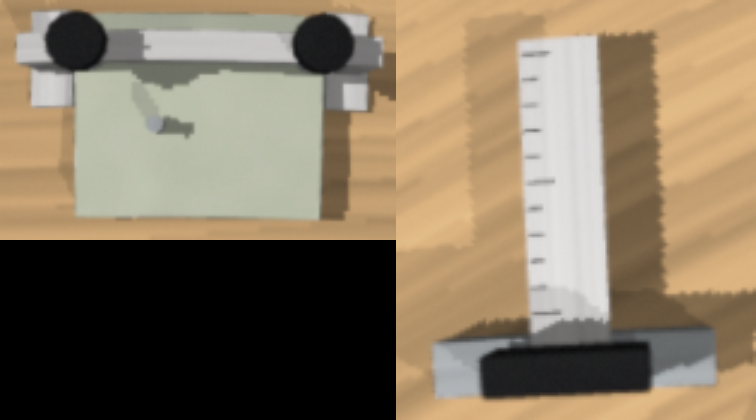

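The close crop confirms the real square (grey stock, black rib, white blade with scale) and the pin at crop (154,123), on the left half of the slab. Now I grasp the rib.

Run:
```python
from h import *
yaw=-25.7;o=np.array([.4613,.2700]);R=down(yaw+90)
ctrl.goto([*o,.12],R)
ctrl.move_l([*o,.041],vel=.08,contact_N=8)
ctrl.command_gripper(0.0)
print(ctrl.current_tool_pos(),ctrl.current_grip_width()*91,ctrl.current_grasp_force(),ctrl.current_t())
ctrl.move_l([*o,.14],vel=.12)
print(ctrl.current_contact_force(),ctrl.current_grip_width()*91,ctrl.current_t())
# travel, ahead of the slab
ctrl.goto([.40,-.062,.14],down(89.4))
print(np.round(ctrl.current_q(),1),ctrl.current_t())
snap('w_carry')
cv2.imwrite('pics/side1.png',ctrl.read_camera('side'))
a=cv2.imread('pics/w_carry.png');b=cv2.resize(cv2.imread('pics/side1.png')[130:320,180:380],None,fx=2.1,fy=2.1)
o=np.zeros((420,800,3),np.uint8);a=cv2.resize(a,(370,278));o[:278,:370]=a;o[:399,380:800]=b;cv2.imwrite('pics/c1.png',o)
```

```text
[0.46127037 0.26998845 0.04100033] 0.5622350381219945 0.0 7.7833
[ 0.15520298  0.83602997 -0.36331446] 0.8299402375649951 8.7583
[-17.2  14.5 109.8   0.   55.7 -16.6] 10.0333
```

View pics/c1.png

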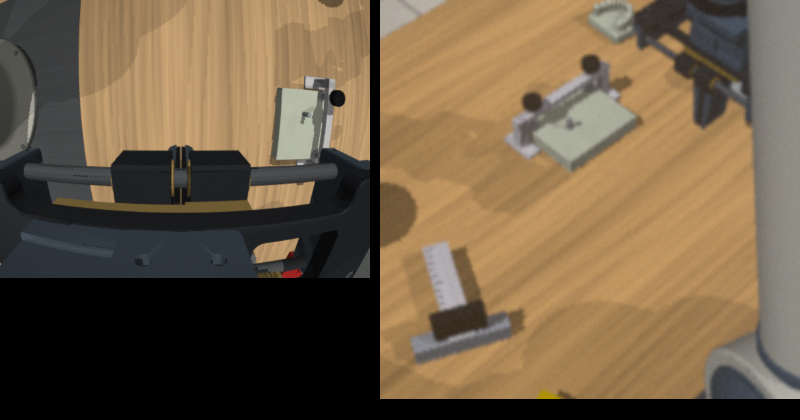

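The gripper closed on nothing, and the square still stands at side (217,282), unmoved. I'll cross-check the position between the views.

Run:
```python
from h import *
d=np.load('pics/w_sq.npz');pos,R=d['pos'],d['R'];print(pos,R.round(3).tolist())
cv2.imwrite('pics/scene1.png',ctrl.read_camera('scene'))
def cen(im,box):
    u0,v0,u1,v1=box;h=cv2.cvtColor(im,cv2.COLOR_BGR2HSV)[v0:v1,u0:u1];k=(h[...,2]<60)
    n,l,st,ce=cv2.connectedComponentsWithStats(k.astype(np.uint8));i=1+np.argmax(st[1:,4]);return ce[i]+[u0,v0],st[i]
rays=[]
for n,box in (('scene',(300,170,335,195)),('side',(200,265,240,298))):
  for f in (0,1):
    c,s=cen(cv2.imread(f'pics/{n}{f}.png'),box);print(n,f,c,s)
  rays.append(fixed_ray(n,*c))
c,s=cen(cv2.imread('pics/w_sq.png'),(205,145,295,180));print('wrist',c,s);rays.append(wrist_ray(*c,pos,R))
def tri(rs):
    A=0;b=0
    for o,d in rs:
        d=d/np.linalg.norm(d);M=np.eye(3)-np.outer(d,d);A=A+M;b=b+M@o
    x=np.linalg.solve(A,b);return x.round(4),[round(float(np.linalg.norm(np.cross(x-o,d/np.linalg.norm(d)))),4) for o,d in rs]
print(tri(rays),tri(rays[:2]),tri(rays[1:]),tri([rays[0],rays[2]]))
for z in (.03,.05,.064): print([plane(*r,z).round(3)[:2].tolist() for r in rays])
```

```text
[0.42057612 0.25943075 0.20001751] [[0.883, -0.469, 0.0], [-0.469, -0.883, -0.0], [0.0, -0.0, -1.0]]
scene 0 [315.64423077 183.4375    ] [  1   7  25  18 208]
scene 1 [316.63829787 182.5212766 ] [  8   7  18  13 188]
side 0 [217.37010676 282.20640569] [  5   9  26  18 281]
side 1 [216.65740741 282.78703704] [  5   9  26  18 216]
wrist [246.41583055 162.53400223] [ 13   9  57  18 897]
(array([0.4608, 0.2711, 0.0448]), [0.0002, 0.0003, 0.0004]) (array([0.4609, 0.2708, 0.0448]), [0.0001, 0.0001]) (array([0.4607, 0.2712, 0.0454]), [0.0003, 0.0003]) (array([0.4607, 0.2714, 0.0445]), [0.0002, 0.0002])
[[0.444, 0.29], [0.469, 0.266], [0.46, 0.273]]
[[0.467, 0.264], [0.458, 0.273], [0.461, 0.271]]
[[0.483, 0.246], [0.45, 0.277], [0.462, 0.269]]
```

View pics/scene1.png

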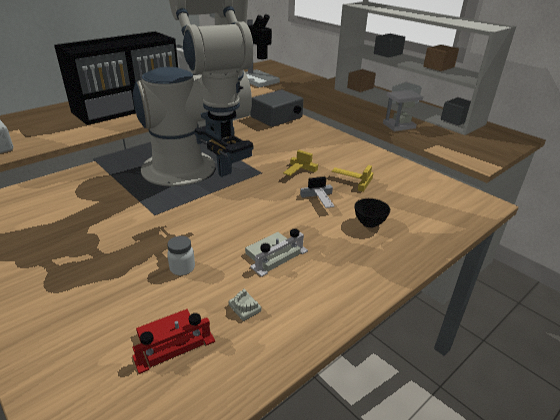

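The views agree to under 1 mm: rib at (0.461, 0.271). The square is at scene (317,183), still in place. So I'll check the tool frame against the fingers seen in the wrist picture.

Run:
```python
from h import *
for n in ('w_slab','w_carry'):
    d=np.load(f'pics/{n}.npz');pos,R=d['pos'],d['R']
    for k in ([0,0,0],[0,.0455,0],[0,-.0455,0],[.016,.0455,0],[0,0,-.019],[0,0,-.06]): print(n,k,np.round(wrist_px(pos+R@np.array(k),pos,R),0))
print(ctrl.current_grip_width(),ctrl.current_eef_rot(),ctrl.current_tool_pos())
a=cv2.imread('pics/w_carry.png')[190:420,100:460];b=cv2.imread('pics/w_slab.png')[190:420,80:460]
cv2.imwrite('pics/c2.png',np.hstack([a,b]))
```

```text
w_slab [0, 0, 0] [274. 233.]
w_slab [0, 0.0455, 0] [344. 233.]
w_slab [0, -0.0455, 0] [204. 233.]
w_slab [0.016, 0.0455, 0] [345. 209.]
w_slab [0, 0, -0.019] [274. 243.]
w_slab [0, 0, -0.06] [274. 273.]
w_carry [0, 0, 0] [274. 233.]
w_carry [0, 0.0455, 0] [344. 233.]
w_carry [0, -0.0455, 0] [204. 233.]
w_carry [0.016, 0.0455, 0] [345. 209.]
w_carry [0, 0, -0.019] [274. 243.]
w_carry [0, 0, -0.06] [274. 273.]
0.0051752106890612685 [[ 9.48309538e-03  9.99955034e-01  1.20061363e-05]
 [ 9.99955032e-01 -9.48309620e-03  6.96650139e-05]
 [ 6.97757367e-05  1.13449564e-05 -9.99999998e-01]] [ 0.40036411 -0.06138159  0.13993847]
```

View pics/c2.png

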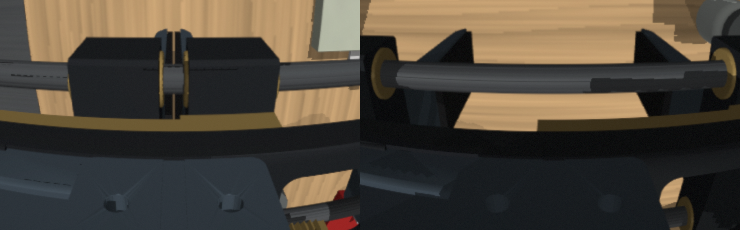

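The fingers look nearer to the camera than the TCP predicts, so the real tips may be higher. I'll test this by touching the bench here.

Run:
```python
from h import *
p=np.array(ctrl.current_tool_pos())
ctrl.move_l([p[0],p[1],.03],vel=.12)
r=ctrl.move_l([p[0],p[1],-.004],vel=.03,contact_N=5)
print(r,ctrl.current_tool_pos(),ctrl.current_contact_force(),ctrl.current_t())
ctrl.move_l([p[0],p[1],.10],vel=.2)
```

```text
False [ 0.40044417 -0.06141429 -0.00386398] [-0.08512949  1.3303231  -0.30886714] 12.5333
```

Run:
```python
from h import *
p=np.array(ctrl.current_tool_pos())
ctrl.move_l([p[0],p[1],0.0],vel=.2)
r=ctrl.move_l([p[0],p[1],-.045],vel=.025,contact_N=5)
print(r,ctrl.current_tool_pos(),ctrl.current_contact_force(),ctrl.current_t())
ctrl.move_l([p[0],p[1],.10],vel=.2)
```

```text
True [ 0.40013941 -0.06131764 -0.02736735] [-1.27865709  0.34880127 15.72248237] 14.95
```

The tips really sit about 27 mm short of the stated TCP. I'll grasp again with that offset.

Run:
```python
from h import *
yaw=-25.7;o=np.array([.4610,.2710]);R=down(yaw+90)
ctrl.command_gripper(1.0)
ctrl.goto([*o,.085],R)
r=ctrl.move_l([*o,.011],vel=.08,contact_N=8)
f0=np.array(ctrl.current_contact_force())
ctrl.command_gripper(0.0)
print(r,ctrl.current_tool_pos(),ctrl.current_grip_width()*91,ctrl.current_grasp_force(),ctrl.current_t())
ctrl.move_l([*o,.10],vel=.12)
print(np.array(ctrl.current_contact_force())-f0,ctrl.current_grip_width()*91,ctrl.current_t())
if ctrl.current_grip_width()*91>10:
    ctrl.goto([.40,-.062,.10],down(89.4))
    snap('w_carry2');a=cv2.resize(cv2.imread('pics/w_carry2.png'),(400,300))
    s=ctrl.read_camera('side');cv2.imwrite('pics/side2.png',s);b=cv2.resize(s[100:260,200:400],(400,320))
    o=np.zeros((320,800,3),np.uint8);o[:300,:400]=a;o[:,400:]=b;cv2.imwrite('pics/c3.png',o);print(ctrl.current_t())
```

```text
False [0.46097102 0.27099721 0.01098062] 15.871513093542394 29.999171197414398 20.6083
[ 0.65774856 -0.52165708 -4.58443646] 15.851647198215916 21.5
22.875
```

View pics/c3.png

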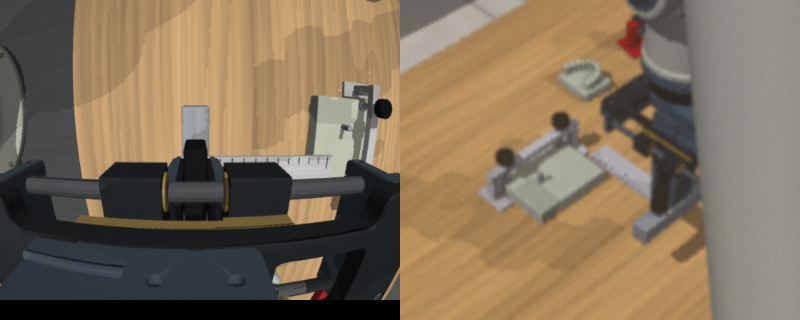

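The square is held level: blade edge at crop (220..330,156), slab at crop (310..360, 97..170), face visible. I'll measure the in-hand blade and the slab front edge from here.

Run:
```python
from h import *
d=np.load('pics/w_carry2.npz');pos,R=d['pos'],d['R'];im=cv2.imread('pics/w_carry2.png');hsv=cv2.cvtColor(im,cv2.COLOR_BGR2HSV).astype(int)
print('tool',pos,'xang',np.degrees(np.arctan2(R[1,0],R[0,0])))
print(hsv[165,420:520:4,1].tolist(),hsv[165,420:520:4,2].tolist());print(hsv[200:240:2,380].tolist())
def fit(P): 
    vx,vy,x,y=cv2.fitLine(np.float32(P),cv2.DIST_HUBER,0,1e-4,1e-4).ravel();return np.array([vx,vy]),np.array([x,y])
W=lambda pts,z:np.array([plane(*wrist_ray(u,v,pos,R),z)[:2] for u,v in pts])
# blade +y edge : strongest first bright, low saturation row
e=[]
for c in range(320,425):
    r=[v for v in range(205,240) if hsv[v,c,1]<50 and hsv[v,c,2]>110]
    if r:e.append((c,min(r)-.5))
P=W(e,.118);u,p=fit(P);u*=np.sign(u[0]);print('blade edge px',e[0],e[-1],'yaw',np.degrees(np.arctan2(u[1],u[0])),'y at toolx',p[1]+u[1]/u[0]*(pos[0]-p[0]),'expect',pos[1]+.015)
# slab front: bright top face start (z=.022) and dark face bottom start (z=0)
for nm,f,z in (('top',lambda h:h[1]<60 and h[2]>150,.022),('bot',lambda h:h[1]<70,0.)):
    e=[]
    for v in range(142,206):
        c=[k for k in range(425,500) if f(hsv[v,k])]
        if c:e.append((min(c)-.5,v))
    P=W(e,z);u,p=fit(P);u*=np.sign(u[1]);print(nm,e[0],e[-1],'yaw',np.degrees(np.arctan2(-u[0],u[1])),'x at y=-.054',p[0]+u[0]/u[1]*(-.054-p[1]),'resid',np.abs((P-p)@[u[1],-u[0]]).max(), P[0],P[-1])
```

```text
tool [ 0.40043408 -0.06161514  0.09991418] xang 89.38343377719623
[108, 106, 106, 104, 27, 28, 26, 25, 26, 26, 26, 25, 25, 28, 27, 27, 27, 26, 26, 26, 25, 27, 27, 23, 6] [199, 211, 194, 166, 85, 64, 147, 174, 175, 174, 175, 174, 173, 172, 172, 172, 171, 170, 189, 189, 132, 113, 121, 177, 86]
[[16, 106, 176], [16, 106, 175], [16, 106, 182], [16, 106, 198], [17, 108, 199], [16, 107, 200], [17, 107, 200], [16, 107, 200], [16, 105, 199], [10, 16, 147], [15, 3, 175], [15, 3, 174], [20, 4, 176], [0, 2, 130], [113, 29, 35], [113, 33, 31], [105, 34, 30], [105, 18, 28], [110, 26, 29], [100, 28, 27]]
blade edge px (320, 217.5) (424, 216.5) yaw -1.1069733 y at toolx -0.046057712182799145 expect -0.046615139075636206
top (445.5, 142) (439.5, 205) yaw -2.1248217 x at y=-.054 0.55993974 resid 0.0008249949274932788 [ 0.56146724 -0.00285427] [ 0.55957493 -0.06320137]
bot (434.5, 142) (429.5, 205) yaw -1.0310555 x at y=-.054 0.560741 resid 0.0007619957635081201 [ 0.5611072  -0.00405067] [ 0.56000843 -0.06837816]
```

Blade position agrees to 0.6 mm, slab yaw is about -1.2°. Now I lower in front of the slab, insert, and seat by touch.

```bash
cat >> h.py <<'E'
psi=np.radians(-1.2);S=np.array([[np.cos(psi),-np.sin(psi)],[np.sin(psi),np.cos(psi)]]);O=np.array([.5600,-.054])
def T(x,y,z): return [*(O+S@np.array([x,y])/1000),z]
def inv(): return (S.T@(np.array(ctrl.current_tool_pos())[:2]-O)*1000).round(2),round(float(ctrl.current_tool_pos()[2]*1000),2)
E
python3 - <<'E'
from h import *
R=down(88.8)
ctrl.move_l(T(-160,-10,.016),vel=.12,ori=R)
print(ctrl.move_l(T(-14,-10,.016),vel=.08,contact_N=6),inv(),ctrl.current_t())
f=np.array(ctrl.current_contact_force())
print(ctrl.move_l(T(-14,-10,.008),vel=.02,contact_N=3),inv(),np.array(ctrl.current_contact_force())-f,ctrl.current_t())
E
```

```text
False (array([-14.36,  -9.97]), 16.01) 25.7
True (array([-14.01, -10.05]), 10.56) [ 1.64161488 -0.20923845  5.54481337] 26.0333
```

Run:
```python
from h import *
g=lambda:np.array(ctrl.current_contact_force()).round(1).tolist()
m=lambda:np.array(ctrl.current_wrist_torque()).round(2).tolist()
ctrl.move_l(T(-14,-10,.011),vel=.02);print(g(),m())
r=ctrl.move_l(T(-14,8,.011),vel=.02,contact_N=5);print('y',r,inv(),g(),m(),ctrl.current_t())
x,y=inv()[0];
r2=ctrl.move_l(T(-5,y-.7,.011),vel=.015,contact_N=8);print('x',r2,inv(),g(),m(),ctrl.current_t())
snap('w_in');s=ctrl.read_camera('side');cv2.imwrite('pics/side3.png',s)
o=np.zeros((360,800,3),np.uint8);o[:300,:400]=cv2.resize(cv2.imread('pics/w_in.png'),(400,300));o[:,400:]=cv2.resize(s[140:230,220:320],(400,360));cv2.imwrite('pics/c4.png',o)
```

```text
[0.1, 0.3, -4.4] [-0.01, -0.06, 0.04]
y True (array([-14.04,   2.54]), 10.8) [0.3, -6.9, -2.9] [-1.28, -0.25, -0.37] 26.9333
x True (array([-11.35,   2.18]), 10.57) [-2.8, -1.1, 6.7] [-0.19, 0.19, 0.14] 27.3583
```

View pics/c4.png

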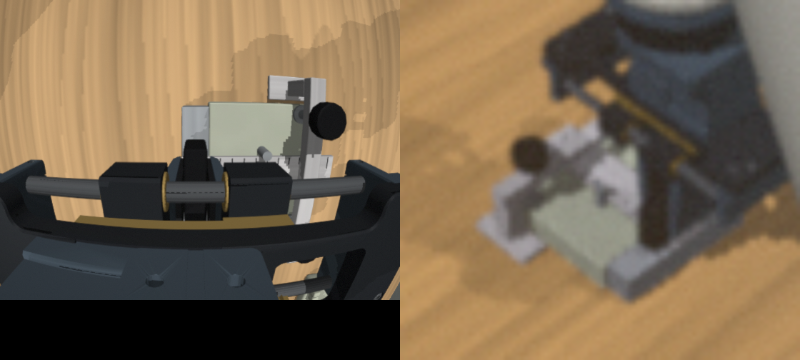

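The blade is under the bar with the pin beside it (crop 263,153), and the stock is against the slab. The x push stopped early on the vertical load, so I'll re-touch the pin, open a little and push the rib with the rear finger to seat it flush.

Run:
```python
from h import *
g=lambda:np.array(ctrl.current_contact_force()).round(1).tolist()
m=lambda:np.array(ctrl.current_wrist_torque()).round(2).tolist()
x,y=inv()[0]
ctrl.move_l(T(x-.3,y,.0112),vel=.02);print(g(),m(),inv())
r=ctrl.move_l(T(x-.3,y+4,.0112),vel=.015,contact_N=5);print('y',r,inv(),g(),m())
x,y=inv()[0]
ctrl.command_gripper(0.35);print(ctrl.current_grip_width()*91,g(),inv())
ctrl.move_l(T(x,y,.0125),vel=.03)
r=ctrl.move_l(T(x+16,y,.0125),vel=.02,contact_N=10);print('x',r,inv(),g(),m(),ctrl.current_t())
xc=inv()[0][0]
ctrl.move_l(T(xc-8,y,.0125),vel=.05);print(inv(),g(),ctrl.current_t())
snap('w_rel')
```

```text
[-0.4, -2.9, -2.3] [-0.56, -0.12, -0.17] (array([-11.51,   2.16]), 11.29)
y True (array([-11.57,   2.53]), 11.01) [0.8, -5.6, -2.8] [-1.11, -0.32, -0.33]
32.116933499319146 [0.1, 0.2, 0.8] (array([-12.16,   2.74]), 10.75)
x True (array([-3.03,  2.62]), 12.08) [-0.4, -0.3, -0.1] [-0.09, 0.02, -0.08] 29.1667
(array([-11.42,   2.57]), 12.52) [-0.3, -0.8, 0.1] 29.4667
```

Run:
```python
from h import *
x,y=inv()[0]
ctrl.move_l(T(x,y,.08),vel=.15)
ctrl.goto(T(-28,10,.07),down(-1.2));print(ctrl.current_t())
im,pos,R=snap('w_chk')
c=[wrist_px(T(a,b,z),pos,R) for a,b,z in ((0,60,.022),(0,-60,.022),(45,20,.04),(45,20,.022),(45,16,.029))];print(np.round(c,1).tolist())
cv2.imwrite('pics/c5.png',cv2.resize(im[20:240,120:420],(800,587),interpolation=cv2.INTER_CUBIC))
```

```text
31.575
[[208.8, 178.6], [362.5, 178.9], [258.9, 118.4], [260.0, 119.2], [265.1, 118.9]]
```

View pics/c5.png

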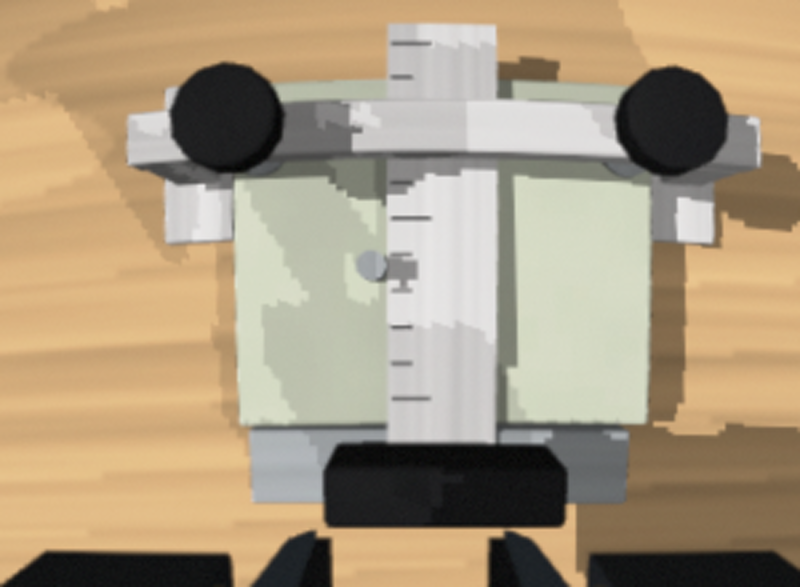

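The check view shows the blade under the bar with its left side at the pin (crop 372,265 against the blade edge at 387), and the stock along the slab's front edge (crop row ~426). I'll quantify the gaps.

Run:
```python
from h import *
d=np.load('pics/w_chk.npz');pos,R=d['pos'],d['R'];im=cv2.imread('pics/w_chk.png');g=cv2.cvtColor(im,cv2.COLOR_BGR2GRAY).astype(float)
for a,b in ((218,226),(232,240),(250,260),(312,320),(330,338),(346,354)): print(a,g[174:190,a:b].mean(1).round().tolist())
def loc(u,v,z): return (S.T@(plane(*wrist_ray(u,v,pos,R),z)[:2]-O)*1000).round(2)
# subpixel crossing: slab bright->dark and dark->stock
for a in (220,235,252,314,332,348):
    p=g[172:192,a-3:a+4].mean(1);i=int(np.argmin(p[4:13]))+4;lo=p[i]
    f=lambda j,k,t:j+(t-p[j])/(p[k]-p[j])*(k-j)
    hi=p[i-4];t=(hi+lo)/2;j=[q for q in range(i-4,i) if p[q]>=t>p[q+1]][-1];e1=172+f(j,j+1,t)
    hi=p[i+4];t=(hi+lo)/2;j=[q for q in range(i,i+4) if p[q]<=t<p[q+1]]
    e2=172+f(j[0],j[0]+1,t) if j else np.nan
    print(a,'slab',round(e1,2),loc(a,e1,.022),'stock',round(e2,2),loc(a,e2,.025))
# blade edges
for sgn in (0,1):
    P=[]
    for v in list(range(90,108))+list(range(128,176)):
        row=g[v-1:v+2].mean(0);gr=np.gradient(row);lo,hi=((260,270) if sgn==0 else (301,311))
        c=lo+np.argmax(gr[lo:hi]) if sgn==0 else lo+np.argmin(gr[lo:hi]);P.append(loc(c,v,.029))
    vx,vy,x,y=cv2.fitLine(np.float32(P),cv2.DIST_HUBER,0,.01,.01).ravel();print('blade edge angle rel slab',np.degrees(np.arctan(vy/vx)),'y at 45',y+vy/vx*(45-x))
print(g[119,250:275].round().tolist())
```

```text
218 [216.0, 216.0, 213.0, 205.0, 183.0, 127.0, 95.0, 142.0, 170.0, 178.0, 179.0, 178.0, 178.0, 178.0, 180.0, 181.0]
232 [191.0, 191.0, 191.0, 186.0, 166.0, 111.0, 91.0, 137.0, 158.0, 166.0, 168.0, 168.0, 168.0, 174.0, 176.0, 177.0]
250 [191.0, 190.0, 190.0, 182.0, 150.0, 96.0, 89.0, 137.0, 154.0, 156.0, 152.0, 111.0, 49.0, 17.0, 12.0, 12.0]
312 [196.0, 196.0, 195.0, 173.0, 117.0, 76.0, 82.0, 129.0, 151.0, 156.0, 157.0, 152.0, 88.0, 27.0, 11.0, 11.0]
330 [211.0, 211.0, 209.0, 190.0, 135.0, 78.0, 72.0, 85.0, 98.0, 104.0, 105.0, 105.0, 106.0, 106.0, 105.0, 105.0]
346 [211.0, 211.0, 210.0, 199.0, 159.0, 86.0, 77.0, 113.0, 144.0, 144.0, 129.0, 108.0, 106.0, 106.0, 106.0, 104.0]
220 slab 178.52 [-1.000e-02  5.116e+01] stock 180.89 [-1.39 50.71]
235 slab 178.46 [-0.06 39.45] stock 180.85 [-1.46 39.14]
252 slab 178.29 [-0.   26.34] stock 180.67 [-1.38 26.16]
314 slab 177.7 [  0.52 -21.26] stock 180.71 [ -1.36 -20.93]
332 slab 177.93 [  0.46 -35.36] stock 181.25 [ -1.67 -34.89]
348 slab 178.14 [  0.45 -48.13] stock 180.68 [ -1.09 -47.5 ]
blade edge angle rel slab -0.12622966 y at 45 16.144115
blade edge angle rel slab 0.36380884 y at 45 -13.893213
[214.0, 215.0, 212.0, 186.0, 165.0, 164.0, 164.0, 164.0, 163.0, 162.0, 163.0, 176.0, 177.0, 175.0, 165.0, 125.0, 135.0, 136.0, 136.0, 137.0, 137.0, 136.0, 136.0, 138.0, 138.0]
```

The gap is at most about a millimetre at both contacts. I'll do one firm seating pass: x push, regrip centred, y push to the pin, release, and a final x push.

Run:
```python
from h import *
g=lambda:np.array(ctrl.current_contact_force()).round(1).tolist()
Z=.0125
ctrl.goto(T(-11.4,1.5,.08),down(88.8))
ctrl.move_l(T(-11.4,1.5,Z),vel=.12,contact_N=10);print(inv(),g(),ctrl.current_grip_width()*91)
def push(y):
    r=ctrl.move_l(T(-3.8,y,Z),vel=.03,contact_N=5);a=inv()[0]
    r2=ctrl.move_l(T(4,y,Z),vel=.012,contact_N=15);b=inv()[0];print('push',r,a,r2,b,g());return b[0]
xc=push(1.5)
ctrl.move_l(T(xc-8.1,1.5,Z),vel=.04)
ctrl.command_gripper(0.0);print('grip',ctrl.current_grip_width()*91,inv(),g())
r=ctrl.move_l(T(xc-8.1,8,Z),vel=.012,contact_N=7);print('y',r,inv(),g());y=inv()[0][1]
ctrl.command_gripper(0.35)
xc=push(y)
ctrl.move_l(T(xc-8.1,y,Z),vel=.04)
ctrl.move_l(T(xc-8.1,y,.08),vel=.15)
ctrl.goto(T(-28,10,.07),down(-1.2));print(ctrl.current_t())
im,pos,R=snap('w_chk2');print(np.array(pos))
cv2.imwrite('pics/c6.png',cv2.resize(im[20:240,120:420],(800,587),interpolation=cv2.INTER_CUBIC))
```

```text
(array([-11.11,   1.45]), 12.91) [0.9, 0.6, 0.0] 32.10320278983964
push False [-3.37  1.45] True [-2.81  1.67] [-0.9, 0.3, 0.1]
grip 15.853451339235615 (array([-11.12,   1.54]), 12.41) [-0.8, -0.6, -0.6]
y True (array([-11.3 ,   1.92]), 12.35) [0.7, -0.4, 6.8]
push False [-3.54  1.9 ] True [-3.04  2.11] [-1.2, -0.0, 0.9]
39.2917
[ 0.5320709  -0.04338531  0.06966369]
```

View pics/c6.png

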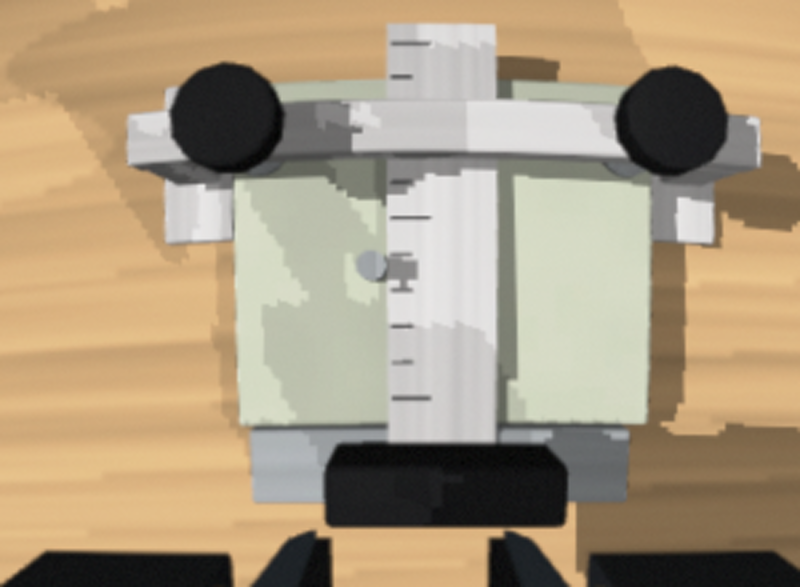

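The second check matches the first: repeated x pushes stopped at the same spot (-3.03 and -3.04 mm), so the stock is flush. The blade's left side abuts the pin (crop 387,267), it's under the bar, and the gripper is clear. I'm handing in.

Run:
```python
from h import *
p=np.array(ctrl.current_tool_pos());ctrl.move_l([p[0]-.03,p[1],.13],vel=.15)
ctrl.sleep(.2);print(ctrl.current_t(),ctrl.sign_off())
```

```text
the job is handed in; nothing more can be done
40.1417 None
```

I handed the job in at 40.1 s: the blade is under the clamp bar, the stock is flush on the slab's front edge, and the square is released. The last pictures show the blade side against the pin, with a possible gap of up to about 0.5 mm that they can't rule out.

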